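Set a check valve square in the jaws of a swivel holding block

ROBOT

A 6-joint arm with a two-finger parallel gripper is mounted at the origin on the work surface. World frame = base frame: x ahead of the robot, y to its left, z up, the work surface at z = 0. Lengths are in m, angles in rad, forces in N, time in s.
With the tool pointing down it reaches from about 0.4 to 0.825 m from the base axis. Payload 7 kg.
Tool frame: the origin (TCP) lies between the finger pads; the fingertips stand 22 mm ahead of it and the grasp point (between the pads) lies 3 mm ahead of it; z points along the fingers, y is the direction in which the jaws open and shut (so a half turn about z gives the same grasp; the last joint's range is limited). The gripper opens to 88 mm and grips with 3 to 60 N. Pads are 19 mm wide; open, the fingers measure 130 mm over their backs; the gripper's body (78 mm by 193 mm) begins 47 mm behind the grasp point.
Start: joints at [-1.003, 0.359, 0.012, 0, -1.224, -0.288], TCP at [0.186, -0.649, 0.213] pointing down, gripper open.
Joint ranges: [-3.07, 3.07], [-1.43, 2.12], [-1.02, 1.25], [-3.03, 1.67], [-3.05, -0], [-3.03, 3.03]. Speed limits (rad/s): [2.39, 2.39, 3.01, 3.14, 3.14, 3.14].

INTERFACE

Orientations are given as [roll, pitch, yaw] about the fixed x, y, z axes, in that order (R = Rz(yaw) Ry(pitch) Rx(roll)).
In Python, from station import * gives the robot as it stands. The module is installed in compiled form; this text tells all that it offers.
- The arm moves only by the tool move_arm, never from a script. Its argument "rows" is a list of rows, each an object with "delta_rot": the turn, a rotation vector about the world's x, y, z in degrees, a list of three; "delta_pos": the shift along the world's x, y, z in cm, a list of three; "hand": the finger opening in cm, from 0 to 8.76. A call has exactly 10 rows; each row shifts and turns the commanded pose from where the row before left it; what a row does not reach is not made up. A row lasts 1/10 s, in which the tool goes at most 50 mm and 8.59 degrees, less where a joint would pass 70% of its speed; a pose out of reach is approached as far as the arm can. A call is refused whole if a number of a shift passes 5 or a number of a turn 8.59, either way. A call with a gripper value outside its range is refused whole. The fingers move at their own pace and stop on an object; "force" is the grip in N (left out, the last holds). Time passes only in rows, so rows that do not move let the fingers close, or fill a call up. It gives the time, the measured TCP pose, the force and the opening at its end, in the units of the state.
- get_state(): the state, without advancing time (a new reading comes with each control period).
- grab_frame(name): name is "scene" or "side" or "wrist"; returns the picture (384x512x3 uint8, blue, green, red); there is no depth.
- camera_info(name): a dict with "camera_matrix" (3x3 intrinsics, pixels), "world_from_camera" (4x4, takes a point from camera to world coordinates); the wrist camera has in their place "T_tool_cam" (4x4, takes a point from camera to tool coordinates, whose origin is the TCP and whose axes are the flange's). Camera axes: x right, y down, z forward; pixel columns grow to the right and rows downward; lengths in m; the calibration is good to about 2 mm. A picture is of the moment at which its call begins: read the wrist's pose just before it. camera_info takes no time and is no camera call.
- job_done(): hands the job in, once; it reports no verdict.
The state is a dict: "t": time; "q": joint angles; "qd": joint speeds; "joint_efforts": joint torques, N m; "eef_pos": TCP position; "ee_rot": TCP orientation; "force": force on the tool from outside, world axes, zero at the start; "moment": the same for the moment, N m; "width": finger opening in m.
Only numpy, scipy, OpenCV 4.12 (cv2) and the standard library are available. Lean on these libraries where they do the work, as an engineer would, in place of code of your own. Each camera call takes 0.05 s, during which the arm holds its last target.

TASK

Pick up the brass check valve and stand it in the holding block, big hex end down between the two steel jaws, turned so that a pair of its flats sits square to the jaws and it goes fully down onto the bed; the jaws may be clamped at any angle, so look or feel for it. Do not force or drop it in, let go of it, and leave the other things on the bench where they are.

Things in the scene. Friction and masses are not known exactly. Their poses are not given: they have to be found in the camera images.
- valve_mid (a point): Brass check valve, upright, 110 mm tall, about 0.6 kg; this point is on its axis, 55 mm above its underside, z up. Big hexagonal foot 56 mm across flats, 36 mm high; above it a round waist 42 mm in diameter up to 72 mm. The x axis is square to a flat of both hexagons (flats face every 60 deg). A plug 20 mm in diameter sticks out along +x to 38 mm from the axis, 53 mm above the underside.
- valve_top (a point): Centre of the valve's smaller hexagonal top, 88 mm above its underside: 44 mm across flats, from 72 to 104 mm up, the place to grip, across two flats. Its flats are parallel to those of the big foot. A round spigot 34 mm in diameter ends the valve, at 110 mm.
- bed (a point): Centre of the holding block's flat round bed, 20 mm above the bench, on a base plate 170 (x) x 150 mm bolted down; z up. On it stand two steel jaws, symmetric about this point. They are clamped at an angle up to 0.52 rad either way: angle 0 means the slot runs along this frame's x axis. The angle is NOT in any reported pose: see it or feel for it. The jaws do not yield.
- mouth (a point): Centre of the mouth of the slot between the two jaws, level with their tops, 30 mm above the bed. The jaws are parallel, upright, 59 mm apart, each 90 mm long and 22 mm thick, with a 4 mm bevel along the inner top edges; the slot is open at both ends. Its axes are those of the base, not of the jaws.
- coupling: Bystander: brass coupling with round ends (no flats), 100 mm tall, 58 mm in diameter, upright; origin at the centre of its underside.
- canister: Bystander: tin screw-top canister with a knurled lid, 72 mm in diameter, 97 mm tall; origin at the centre of its underside.
- trap: Bystander: cast iron P-trap section lying flat, a U about 145 x 135 mm, 44 mm high; origin under the middle of the U.
- washer_low: Bystander: lower of two stacked grey lead washers, 90 mm in diameter, 14 mm thick; origin at the centre of its underside.
- washer_high: Bystander: upper lead washer, same size; origin at the centre of its underside.
- spanner: Bystander: steel spanner 200 mm long lying on the bench; origin at its middle.
There are look-alikes about, which are no part of the job. What is shaped like the part that bears bed but blue is not meant.

How it is judged:
By the outcome, as a careful person would: the job done as asked, in the order asked, and still so for the second after the job is handed in, with the robot touching nothing.
It also fails if it takes over 58 s, if anything falls off the work surface, if the arm or the gripper's body presses on something with over 40 N, if the wrist force passes 120 N, or if a joint passes its speed limit or range.

## Working session

There is one attempt and no reset: what is moved stays moved. The work goes in short steps, Python scripts to look and compute and a tool call to move; the robot and the scene stay as the last step left them, time stands still between calls to the robot, and variables do not carry over. Pictures are saved under pics/ and viewed, and the job is handed in when it is done.

Besides the shell and the picture viewer there is one more tool, called after "Emit:" as name(argument=value, ...), one argument or row to a line, values as JSON. move_arm: Moves the arm, as the interface text tells. Its arguments: {"type":"object","properties":{"rows":{"type":"array"},"force":{"type":"number"}},"required":["rows"]}

```bash
mkdir -p pics; python3 - <<'E'
from station import *
import cv2
s=get_state();print(s)
for n in("scene","side","wrist"):
    f=grab_frame(n);cv2.imwrite(f"pics/{n}0.png",f);print(n,camera_info(n))
E
```

```text
{'t': 0.0, 'q': array([-1.00290678e+00,  3.59359773e-01,  1.10917976e-02, -3.51080241e-04,
       -1.22408684e+00, -2.88129218e-01]), 'qd': array([-0.00011144,  0.0004983 , -0.0013766 ,  0.0015597 ,  0.00061141,
       -0.00117329]), 'joint_efforts': array([-6.23352043e-04, -5.82719493e+01,  2.93066007e+01,  6.99758694e+00,
        6.94809831e-03, -1.70301364e-04]), 'eef_pos': array([ 0.18624574, -0.64828536,  0.2120544 ]), 'ee_rot': array([ 3.14000462e+00, -1.26464244e-04, -2.86195178e+00]), 'force': array([-0.12007099,  0.21962768, -0.68085148]), 'moment': array([-0.0201619 ,  0.01940902, -0.02736536]), 'width': 0.08740695854613054}
scene {'camera_matrix': array([[393.3317625 ,   0.        , 262.69773647],
       [  0.        , 393.3317625 , 194.99197977],
       [  0.        ,   0.        ,   1.        ]]), 'world_from_camera': array([[ 0.71886248,  0.41542665, -0.55736652,  1.08664722],
       [ 0.69485955, -0.45268234,  0.55879236, -0.48594287],
       [-0.02017274, -0.78898631, -0.61407952,  0.72130635],
       [ 0.        ,  0.        ,  0.        ,  1.        ]])}
side {'came
[... 268 characters left out ...]
,  0.68907686, -0.59510097,  0.74310517],
       [ 0.00612595, -0.65149236, -0.75863046,  0.91906883],
       [ 0.        ,  0.        ,  0.        ,  1.        ]])}
wrist {'camera_matrix': array([[268.21291328,   0.        , 257.50340785],
       [  0.        , 268.21291328, 193.75495805],
       [  0.        ,   0.        ,   1.        ]]), 'T_tool_cam': array([[-2.92469579e-04, -9.59068908e-01, -2.83172639e-01,
         7.73022616e-02],
       [ 9.99999886e-01, -1.73498911e-04, -4.45212981e-04,
        -1.02662555e-04],
       [ 3.77859783e-04, -2.83172737e-01,  9.59068850e-01,
        -1.72681929e-01],
       [ 0.00000000e+00,  0.00000000e+00,  0.00000000e+00,
         1.00000000e+00]])}
```

View pics/scene0.png

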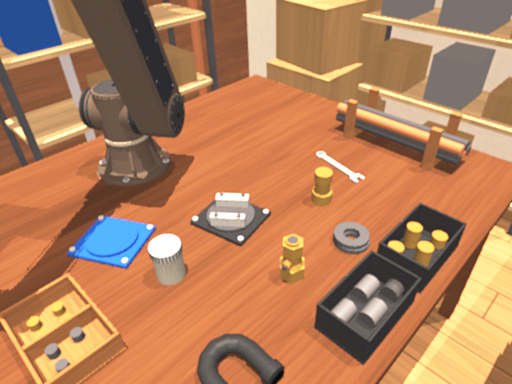

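View pics/side0.png

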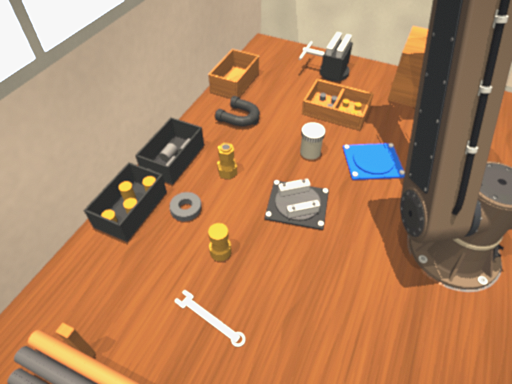

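View pics/wrist0.png

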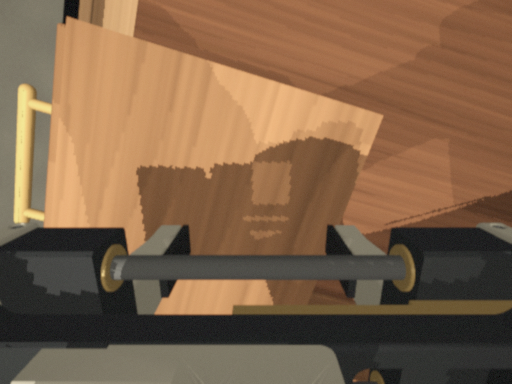

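The valve candidates in the scene view are the brass piece with hex top and plug at (292,258), the round-ended brass piece at (322,186) (coupling), and the yellow bits in the trays. For the holder, they are the dark base with jaws at (232,215) and the blue look-alike at (112,240). I'll check the choice in close crops.

```bash
python3 - <<'E'
import cv2,numpy as np
a=cv2.imread("pics/scene0.png");b=cv2.imread("pics/side0.png")
def c(i,x,y,w,h,k):return cv2.resize(i[y:y+h,x:x+w],None,fx=k,fy=k,interpolation=cv2.INTER_CUBIC)
cv2.imwrite("pics/c1.png",np.hstack([c(a,262,225,60,65,6),c(b,202,135,60,65,6)]))
cv2.imwrite("pics/c2.png",np.hstack([c(a,187,180,90,65,4.4),c(b,255,168,90,65,4.4)]))
E
```

```text
(no output)
```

View pics/c1.png

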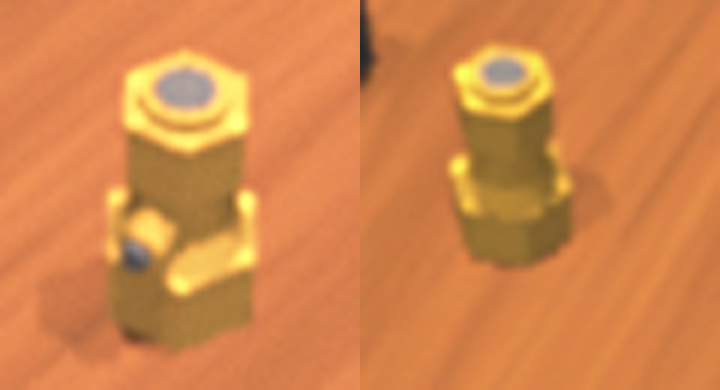

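View pics/c2.png

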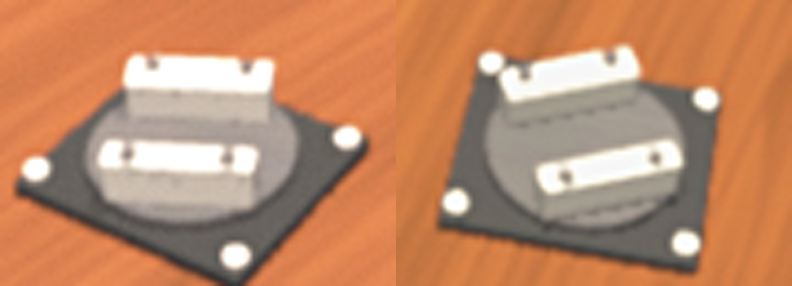

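Confirmed: the valve has a hex top and a plug (scene crop), and the dark base has the two white jaws. Now I'll triangulate.

```bash
cat > h.py <<'E'
import numpy as np,cv2
from station import *
from scipy.spatial.transform import Rotation as R
CI={n:camera_info(n) for n in("scene","side","wrist")}
def wfc(n,st=None):
    if n!="wrist":return CI[n]["world_from_camera"]
    T=np.eye(4);T[:3,:3]=R.from_euler("xyz",st["ee_rot"]).as_matrix();T[:3,3]=st["eef_pos"];return T@CI[n]["T_tool_cam"]
def ray(n,p,st=None):
    T=wfc(n,st);d=T[:3,:3]@np.linalg.solve(CI[n]["camera_matrix"],[p[0],p[1],1]);return T[:3,3],d/np.linalg.norm(d)
def onz(n,p,z,st=None):
    o,d=ray(n,p,st);return o+d*(z-o[2])/d[2]
def tri(*rs):
    A=sum(np.eye(3)-np.outer(d,d) for o,d in rs);b=sum((np.eye(3)-np.outer(d,d))@o for o,d in rs)
    x=np.linalg.solve(A,b);return x,[np.linalg.norm((np.eye(3)-np.outer(d,d))@(x-o)) for o,d in rs]
def proj(n,X,st=None):
    T=wfc(n,st);c=np.linalg.inv(T)@np.append(X,1);u=CI[n]["camera_matrix"]@c[:3];return u[:2]/u[2]
E
python3 - <<'E'
from h import *
np.set_printoptions(precision=4,suppress=True)
print("top",tri(ray("scene",(292.6,239.6)),ray("side",(225.75,146.6))))
f=lambda p,o,k:((p[0]+.5)/k-.5+o[0],(p[1]+.5)/k-.5+o[1])
for p in[(36,168),(347,138),(236,256)]:print("bolt sc",onz("scene",f(p,(187,180),4.4),.02))
for p in[(95,63),(310,99),(60,202),(290,243)]:print("bolt sd",onz("side",f(p,(255,168),4.4),.02))
for p in[(154,64),(246,68),(128,153),(228,158)]:print("hole sc",onz("scene",f(p,(187,180),4.4),.05))
for p in[(129,76),(214,60),(170,177),(260,158)]:print("hole sd",onz("side",f(p,(255,168),4.4),.05))
t=onz
P=[f(p,(262,225),6) for p in[(172,335),(115,315)]]
print("foot corners",[onz("scene",p,0) for p in P])
print("plug tip",onz("scene",f((133,252),(262,225),6),.053))
print("sd hex top corners z.104",[onz("side",f(p,(202,135),6),.104) for p in[(95,70),(130,118),(192,85),(183,58)]])
print("sc hex top corners z.104",[onz("scene",f(p,(262,225),6),.104) for p in[(123,122),(188,152),(248,118),(250,75),(185,50),(124,88)]])
E
```

```text
top (array([ 0.6905, -0.0003,  0.1095]), [np.float64(0.0009301844477716199), np.float64(0.0009301844477717439)])
bolt sc [ 0.3842 -0.0451  0.02  ]
bolt sc [0.5057 0.1058 0.02  ]
bolt sc [ 0.5315 -0.0144  0.02  ]
bolt sd [ 0.5262 -0.0088  0.02  ]
bolt sd [ 0.3803 -0.0399  0.02  ]
bolt sd [0.5004 0.1119 0.02  ]
bolt sd [0.3543 0.0807 0.02  ]
hole sc [0.39   0.0499 0.05  ]
hole sc [0.4362 0.0867 0.05  ]
hole sc [ 0.444 -0.018  0.05 ]
hole sc [0.4913 0.0194 0.05  ]
hole sd [0.492  0.0175 0.05  ]
hole sd [ 0.4454 -0.0197  0.05  ]
hole sd [0.4365 0.0856 0.05  ]
hole sd [0.3896 0.0471 0.05  ]
foot corners [array([ 0.7046, -0.0192,  0.    ]), array([ 0.6817, -0.0269,  0.    ])]
plug tip [ 0.6962 -0.0336  0.053 ]
sd hex top corners z.104 [array([0.7162, 0.0032, 0.104 ]), array([0.6844, 0.0262, 0.104 ]), array([ 0.6673, -0.0075,  0.104 ]), array([ 0.6802, -0.0231,  0.104 ])]
sc hex top corners z.104 [array([ 0.6817, -0.0237,  0.104 ]), array([ 0.7089, -0.019 ,  0.104 ]), array([0.7138, 0.0089, 0.104 ]), array([0.7   , 0.0269, 0.104 ]), array([0.6734, 0.0207, 0.104 ]), array([ 0.6702, -0.0102,  0.104 ])]
```

Emit:
move_arm(
  rows=[
    {"delta_rot": [0, 0, 2.9], "delta_pos": [2.5, 3.2, 0.2], "hand": 8.7},
    {"delta_rot": [0, 0, 2.9], "delta_pos": [2.5, 3.2, 0.2], "hand": 8.7},
    {"delta_rot": [0, 0, 2.9], "delta_pos": [2.5, 3.2, 0.2], "hand": 8.7},
    {"delta_rot": [0, 0, 2.9], "delta_pos": [2.5, 3.2, 0.2], "hand": 8.7},
    {"delta_rot": [0, 0, 2.9], "delta_pos": [2.5, 3.2, 0.2], "hand": 8.7},
    {"delta_rot": [0, 0, 2.9], "delta_pos": [2.5, 3.2, 0.2], "hand": 8.7},
    {"delta_rot": [0, 0, 2.9], "delta_pos": [2.5, 3.2, 0.2], "hand": 8.7},
    {"delta_rot": [0, 0, 2.9], "delta_pos": [2.5, 3.2, 0.2], "hand": 8.7},
    {"delta_rot": [0, 0, 2.9], "delta_pos": [2.5, 3.2, 0.2], "hand": 8.7},
    {"delta_rot": [0, 0, 2.9], "delta_pos": [2.5, 3.2, 0.2], "hand": 8.7},
  ],
)

```text
t: 1.15
eef_pos: [0.4371, -0.3272, 0.233]
ee_rot: [3.142, 0.0, -2.353]
force: [-0.1, -0.8, -0.2]
width: 0.0869
```

Emit:
move_arm(
  rows=[
    {"delta_rot": [0, 0, 2.9], "delta_pos": [2.5, 3.2, 0.2], "hand": 8.7},
    {"delta_rot": [0, 0, 2.9], "delta_pos": [2.5, 3.2, 0.2], "hand": 8.7},
    {"delta_rot": [0, 0, 2.9], "delta_pos": [2.5, 3.2, 0.2], "hand": 8.7},
    {"delta_rot": [0, 0, 2.9], "delta_pos": [2.5, 3.2, 0.2], "hand": 8.7},
    {"delta_rot": [0, 0, 2.9], "delta_pos": [2.5, 3.2, 0.2], "hand": 8.7},
    {"delta_rot": [0, 0, 2.9], "delta_pos": [2.5, 3.2, 0.2], "hand": 8.7},
    {"delta_rot": [0, 0, 2.9], "delta_pos": [2.5, 3.2, 0.2], "hand": 8.7},
    {"delta_rot": [0, 0, 2.9], "delta_pos": [2.5, 3.2, 0.2], "hand": 8.7},
    {"delta_rot": [0, 0, 2.9], "delta_pos": [2.5, 3.2, 0.2], "hand": 8.7},
    {"delta_rot": [0, 0, 2.9], "delta_pos": [2.5, 3.2, 0.2], "hand": 8.7},
  ],
)

```text
t: 2.15
eef_pos: [0.687, -0.0073, 0.2528]
ee_rot: [3.141, -0.0, -1.847]
force: [1.4, -0.4, -0.4]
width: 0.0871
```

```bash
python3 - <<'E'
from h import *
import json
s=get_state();print(s["t"],s["eef_pos"],np.degrees(s["ee_rot"]),s["q"])
f=grab_frame("wrist");np.savez("w1.npz",img=f,**s)
cv2.imwrite("pics/w1.png",cv2.resize(f,None,fx=1.5,fy=1.5,interpolation=cv2.INTER_CUBIC))
print(proj("wrist",[.6905,0,.11],s))
E
```

```text
2.15 [ 0.68703735 -0.00726944  0.25275314] [ 1.79972920e+02 -1.03063764e-02 -1.05844357e+02] [ 2.72277311e-01  3.59290600e-01  1.02879730e-01 -9.62336817e-05
 -1.31488252e+00 -5.48789166e-01]
[255.96036358 187.45222605]
```

View pics/w1.png

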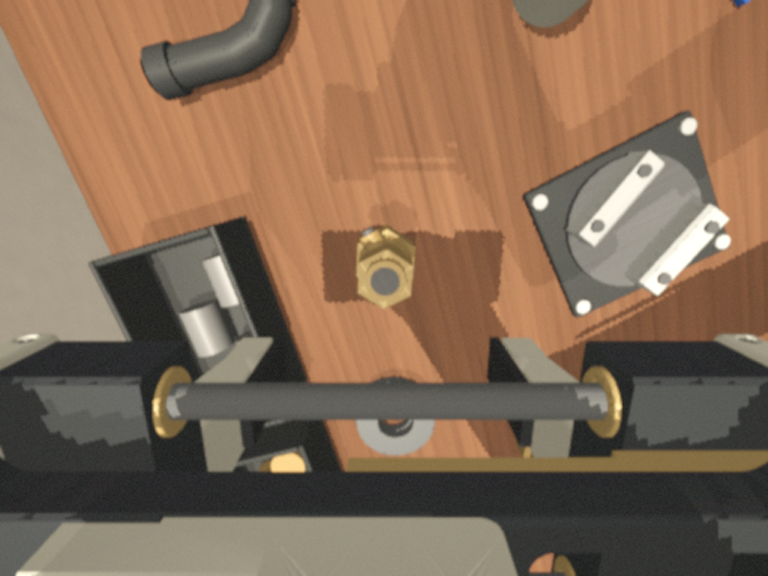

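```bash
python3 - <<'E'
from h import *
f=np.load("w1.npz")["img"]
def c(i,x,y,w,h,k):return cv2.resize(i[y:y+h,x:x+w],None,fx=k,fy=k,interpolation=cv2.INTER_CUBIC)
cv2.imwrite("pics/c3.png",c(f,225,140,64,75,8))
cv2.imwrite("pics/c4.png",c(f,340,65,160,155,3.8))
E
```

```text
(no output)
```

View pics/c3.png

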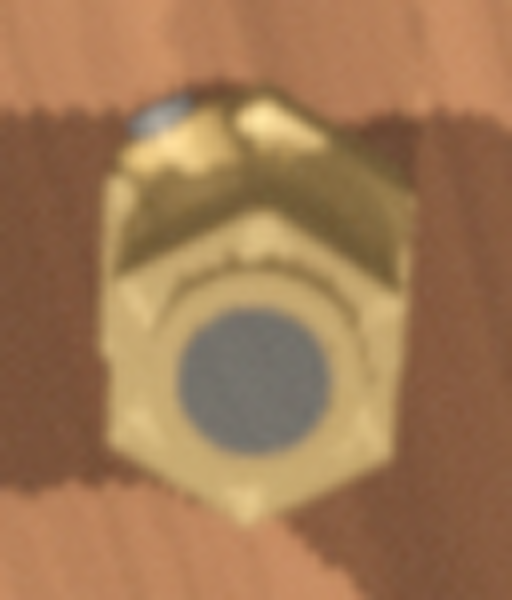

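View pics/c4.png

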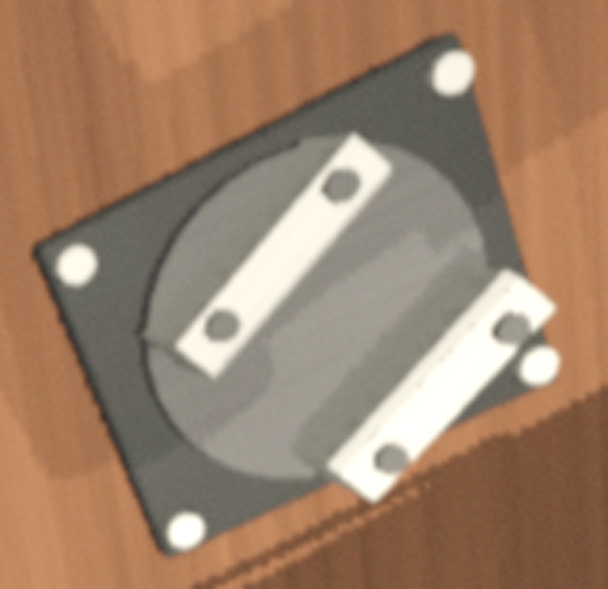

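```bash
python3 - <<'E'
from h import *
np.set_printoptions(precision=4,suppress=True)
s=dict(np.load("w1.npz"))
f=lambda p,o,k:((p[0]+.5)/k-.5+o[0],(p[1]+.5)/k-.5+o[1])
P=np.array([onz("wrist",f(p,(225,140),8),.104,s)[:2] for p in[(264,210),(400,295),(388,455),(247,522),(110,445),(118,278)]])
z=P@[1,1j];c=z.mean();h=((z-c)**6).mean()
print("hex c",c,"corner ang mod60",np.degrees(np.angle(h))/6,"R",abs(z-c), "ind",np.degrees(np.angle(z-c)))
print("spigot",onz("wrist",f((254,380),(225,140),8),.11,s))
pw=f((254,380),(225,140),8)
print("tri3",tri(ray("wrist",pw,s),ray("scene",(292.6,239.6)),ray("side",(225.75,146.6))))
H=[onz("wrist",f(p,(340,65),3.8),.05,s)[:2] for p in[(342,185),(221,325),(513,327),(392,459)]]
print("holes",H,"c",np.mean(H,0)); H=np.array(H)
for a,b in((0,1),(2,3)):print("dir",np.degrees(np.arctan2(*(H[a]-H[b])[::-1])))
hs=[(154,64),(246,68),(128,153),(228,158)];hd=[(260-0,158),(170,177),(214,60),(129,76)]
g=lambda p:f(p,(187,180),4.4);g2=lambda p:f(p,(255,168),4.4)
w=[(221,325),(342,185),(392,459),(513,327)]
# scene holes order: (.39,.05),(.436,.087),(.444,-.018),(.491,.019)
sd=[(260,158),(170,177),(214,60),(129,76)]
sd={0:(260,158),1:(170,177),2:(214,60),3:(129,76)}
S=[onz("scene",g(p),.05)[:2] for p in hs]
D=[onz("side",g2(p),.05)[:2] for p in[(129,76),(214,60),(170,177),(260,158)]]
import itertools
W=H
T=[]
for i in range(4):
    j=min(range(4),key=lambda j:np.linalg.norm(D[j]-S[i]));k=min(range(4),key=lambda k:np.linalg.norm(W[k]-S[i]))
    x,e=tri(ray("scene",g(hs[i])),ray("side",g2([(129,76),(214,60),(170,177),(260,158)][j])),ray("wrist",f([(342,185),(221,325),(513,327),(392,459)][k],(340,65),3.8),s))
    T.append(x);print(x,np.array(e))
T=np.array(T);print(T.mean(0),[np.degrees(np.arctan2(*(T[a]-T[b])[:2][::-1])) for a,b in((1,0),(3,2))])
E
```

```text
hex c (0.6898700109940529-0.00045562812689477433j) corner ang mod60 11.13362333512414 R [0.025  0.0252 0.0251 0.025  0.0257 0.0253] ind [-109.2382 -168.0848  130.5366   71.3556   12.5824  -50.5099]
spigot [ 0.69   -0.0004  0.11  ]
tri3 (array([ 0.6903, -0.0002,  0.1095]), [np.float64(0.00031838919298775087), np.float64(0.0010656820795143715), np.float64(0.0008140986062748011)])
holes [array([ 0.443 , -0.0199]), array([0.4905, 0.0177]), array([0.3876, 0.0477]), array([0.4346, 0.0863])] c [0.4389 0.033 ]
dir -141.651691573268
dir -140.55082637245718
[0.3897 0.0482 0.0512] [0.0016 0.0002 0.0014]
[0.4361 0.0861 0.0508] [0.0007 0.0003 0.0009]
[ 0.4448 -0.0193  0.0512] [0.0006 0.0007 0.0013]
[0.4916 0.0181 0.051 ] [0.0007 0.0002 0.0009]
[0.4405 0.0333 0.0511] [np.float64(39.27774634945306), np.float64(38.58029126127156)]
```

Measured: valve axis (0.690, -0.000), flat normal at -18.9°; slot at 38.9°, centred on (0.4400, 0.0333). Next, go down and grip.

Emit:
move_arm(
  rows=[
    {"delta_rot": [0, 0, -1.5], "delta_pos": [0.15, 0.35, 0], "hand": 8.7},
    {"delta_rot": [0, 0, -1.5], "delta_pos": [0.15, 0.35, 0], "hand": 8.7},
    {"delta_rot": [0, 0, 0], "delta_pos": [0, 0, -3], "hand": 8.7},
    {"delta_rot": [0, 0, 0], "delta_pos": [0, 0, -3], "hand": 8.7},
    {"delta_rot": [0, 0, 0], "delta_pos": [0, 0, -3], "hand": 8.7},
    {"delta_rot": [0, 0, 0], "delta_pos": [0, 0, -2.5], "hand": 8.7},
    {"delta_rot": [0, 0, 0], "delta_pos": [0, 0, -2], "hand": 8.7},
    {"delta_rot": [0, 0, 0], "delta_pos": [0, 0, -1.5], "hand": 8.7},
    {"delta_rot": [0, 0, 0], "delta_pos": [0, 0, -1.2], "hand": 8.7},
    {"delta_rot": [0, 0, 0], "delta_pos": [0, 0, 0], "hand": 8.7},
  ],
)

```text
t: 3.2
eef_pos: [0.6884, -0.0019, 0.0891]
ee_rot: [3.139, -0.001, -1.902]
force: [-0.8, -0.9, 0.1]
width: 0.087
```

```bash
python3 - <<'E'
from h import *
s=get_state();print(s["t"],s["eef_pos"],np.degrees(s["ee_rot"]),s["force"])
f=grab_frame("wrist")
cv2.imwrite("pics/w2.png",f)
E
```

```text
3.2 [ 0.68842697 -0.00186538  0.08914504] [ 1.79858298e+02 -7.28347065e-02 -1.08983502e+02] [-0.76706818 -0.8908675   0.05311555]
```

View pics/w2.png

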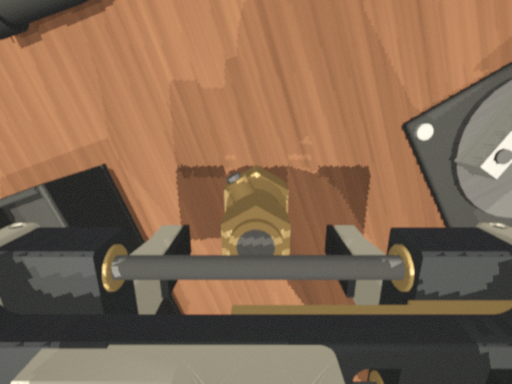

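The valve is centred between the fingers (x≈256; fingers at 160 and 352). After a small correction I'll close.

Emit:
move_arm(
  rows=[
    {"delta_rot": [0, 0, 0], "delta_pos": [0.15, 0.15, 0.15], "hand": 8.0},
    {"delta_rot": [0, 0, 0], "delta_pos": [0, 0, 0], "hand": 6},
    {"delta_rot": [0, 0, 0], "delta_pos": [0, 0, 0], "hand": 5},
    {"delta_rot": [0, 0, 0], "delta_pos": [0, 0, 0], "hand": 4.6},
    {"delta_rot": [0, 0, 0], "delta_pos": [0, 0, 0], "hand": 4.3},
    {"delta_rot": [0, 0, 0], "delta_pos": [0, 0, 0], "hand": 4},
    {"delta_rot": [0, 0, 0], "delta_pos": [0, 0, 0], "hand": 3.5},
    {"delta_rot": [0, 0, 0], "delta_pos": [0, 0, 0], "hand": 3.5},
    {"delta_rot": [0, 0, 0], "delta_pos": [0, 0, 0], "hand": 3.5},
    {"delta_rot": [0, 0, 0], "delta_pos": [0, 0, 0], "hand": 3.5},
  ],
  force=35,
)

```text
t: 4.25
eef_pos: [0.6909, -0.0002, 0.0924]
ee_rot: [3.142, -0.0, -1.902]
force: [-0.5, -0.8, -0.5]
width: 0.035
```

```bash
python3 - <<'E'
from h import *
s=get_state();print(s["t"],s["eef_pos"],s["width"],s["force"])
c=[]
for n in("wrist","side","scene"):
    f=grab_frame(n);cv2.imwrite(f"pics/{n}3.png",f)
    if n=="side":c.append(cv2.resize(f[80:230,150:300],(400,400),interpolation=cv2.INTER_CUBIC))
    if n=="scene":c.append(cv2.resize(f[160:310,220:370],(400,400),interpolation=cv2.INTER_CUBIC))
cv2.imwrite("pics/g3.png",np.hstack(c))
E
```

```text
4.25 [ 6.90895631e-01 -2.47181820e-04  9.24283483e-02] 0.034976463342143035 [-0.54546894 -0.76118477 -0.53444638]
```

View pics/wrist3.png

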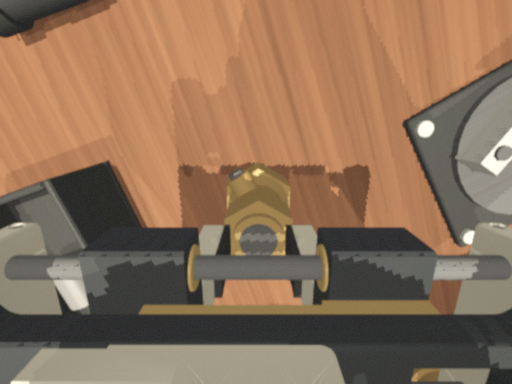

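View pics/g3.png

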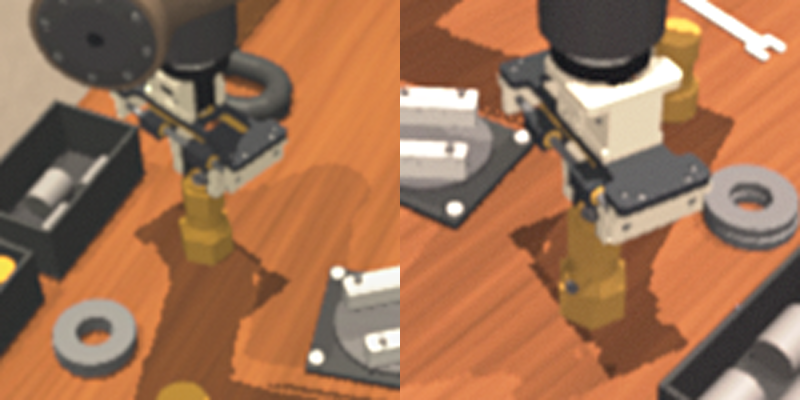

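```bash
python3 - <<'E'
from h import *
s=get_state()
f=cv2.imread("pics/wrist3.png");g=cv2.imread("pics/w2.png")
k=cv2.resize
cv2.imwrite("pics/g4.png",np.vstack([k(f[150:320,170:350],None,fx=3,fy=3,interpolation=cv2.INTER_CUBIC)]))
a=cv2.imread("pics/side3.png");b=cv2.imread("pics/scene3.png")
cv2.imwrite("pics/g5.png",np.hstack([k(a[125:185,195:265],(420,360),interpolation=cv2.INTER_CUBIC),k(b[200:270,270:340],(370,360),interpolation=cv2.INTER_CUBIC)]))
Rm=R.from_euler("xyz",s["ee_rot"]).as_matrix()
for t in[(0,0,0),(0,.022,.003),(0,-.022,.003),(0,.0175,.022),(0,-.0175,.022)]:print(t,proj("wrist",s["eef_pos"]+Rm@t,s))
print(proj("wrist",[.69,0,.11],s))
E
```

```text
(0, 0, 0) [256.76285097 229.62647175]
(0, 0.022, 0.003) [287.78755049 227.88747315]
(0, -0.022, 0.003) [225.76996634 227.88979886]
(0, 0.0175, 0.022) [279.36546562 217.99485444]
(0, -0.0175, 0.022) [234.34509495 217.99759667]
[258.113104   240.88881546]
```

View pics/g4.png

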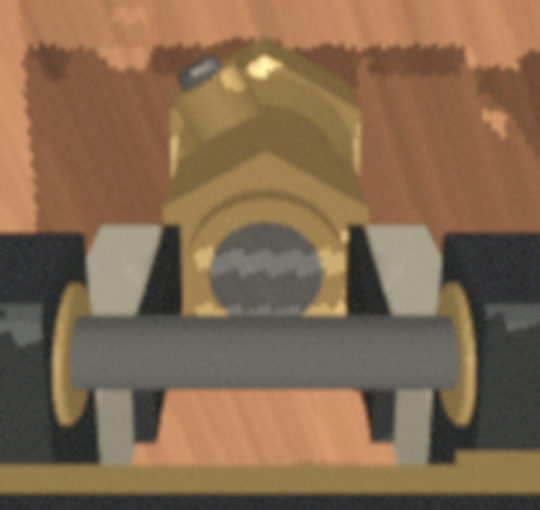

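View pics/g5.png

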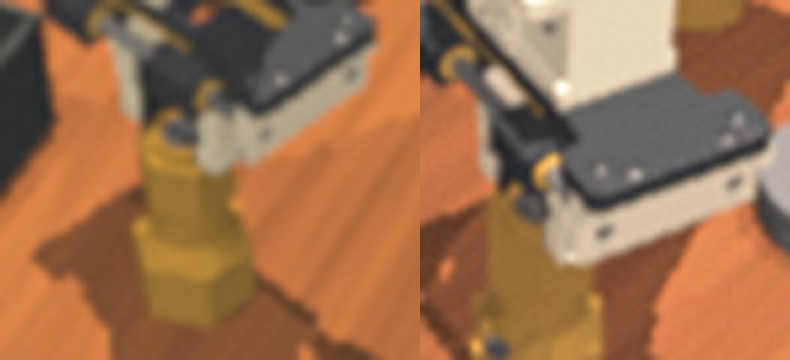

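```bash
python3 - <<'E'
from h import *
s=get_state()
Rm=R.from_euler("xyz",s["ee_rot"]).as_matrix()
out=[]
for n in("scene","side"):
    im=cv2.imread(f"pics/{n}3.png");k=6
    o=(265,195) if n=="scene" else (195,115)
    c=cv2.resize(im[o[1]:o[1]+75,o[0]:o[0]+65],None,fx=k,fy=k,interpolation=cv2.INTER_CUBIC)
    for y in(-.038,-.0175,.0175,.038):
      for z,col in((.022,(0,0,255)),(.0,(0,255,0)),(-.0177,(255,0,0))):
        u=(proj(n,s["eef_pos"]+Rm@[0,y,z])-o+.5)*k;cv2.circle(c,tuple(int(v) for v in u),4,col,-1)
    for z in(0.072,.104,.110):
        for a in np.radians(11.1+60*np.arange(6)):
            u=(proj(n,[.69+.0254*np.cos(a),-.0002+.0254*np.sin(a),z])-o+.5)*k;cv2.circle(c,tuple(int(v) for v in u),3,(255,255,255),-1)
    out.append(c)
cv2.imwrite("pics/g6.png",np.hstack(out))
E
```

```text
(no output)
```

View pics/g6.png

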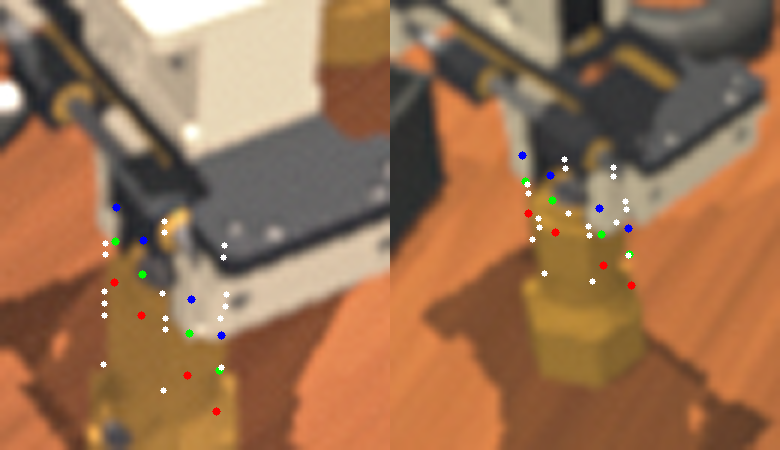

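```bash
python3 - <<'E'
from h import *
s=get_state();Rm=R.from_euler("xyz",s["ee_rot"]).as_matrix();u=Rm[:,1];print(u)
# intersect ray with vertical plane through TCP containing u, z
n=np.cross(u,[0,0,1])
for c,p in(("scene",(298.3,250.8)),("side",(230.8,154.2)),("wrist",(230,222)),("wrist",(286,222))):
  for off in(-.0095,0,.0095):
    o,d=ray(c,p,s);t=np.dot(s["eef_pos"]+off*n-o,n)/np.dot(d,n);X=o+d*t
    print(c,off,X.round(4),"along y",np.dot(X-s["eef_pos"],u).round(4))
E
```

```text
[-9.45701978e-01  3.25035024e-01  3.53373985e-05]
scene -0.0095 [ 0.7264 -0.0225  0.1162] along y -0.0408
scene 0 [ 0.7157 -0.0088  0.0983] along y -0.0262
scene 0.0095 [0.705  0.0049 0.0804] along y -0.0117
side -0.0095 [ 0.6768 -0.0055  0.0792] along y 0.0116
side 0 [0.6698 0.007  0.0932] along y 0.0223
side 0.0095 [0.6627 0.0195 0.1072] along y 0.0331
wrist -0.0095 [ 0.7044 -0.0149  0.1016] along y -0.0175
wrist 0 [ 0.7099 -0.0068  0.0785] along y -0.0201
wrist 0.0095 [0.7154 0.0014 0.0555] along y -0.0226
wrist -0.0095 [ 0.6696 -0.003   0.1016] along y 0.0192
wrist 0 [0.6702 0.0069 0.0786] along y 0.0218
wrist 0.0095 [0.6708 0.0167 0.0555] along y 0.0244
```

The fingers reached 35 mm without stopping, though the hex is 44 mm across. In the wrist image the tips also look higher than stated. I'll test this by closing a little more at this spot.

Emit:
move_arm(
  rows=[
    {"delta_rot": [0, 0, 0], "delta_pos": [0, 0, 0], "hand": 3.3},
    {"delta_rot": [0, 0, 0], "delta_pos": [0, 0, 0], "hand": 3.1},
    {"delta_rot": [0, 0, 0], "delta_pos": [0, 0, 0], "hand": 3.0},
    {"delta_rot": [0, 0, 0], "delta_pos": [0, 0, 0], "hand": 3.0},
    {"delta_rot": [0, 0, 0], "delta_pos": [0, 0, 0], "hand": 3.0},
    {"delta_rot": [0, 0, 0], "delta_pos": [0, 0, 0], "hand": 3.0},
    {"delta_rot": [0, 0, 0], "delta_pos": [0, 0, 0], "hand": 3.0},
    {"delta_rot": [0, 0, 0], "delta_pos": [0, 0, 0], "hand": 3.0},
    {"delta_rot": [0, 0, 0], "delta_pos": [0, 0, 0], "hand": 3.0},
    {"delta_rot": [0, 0, 0], "delta_pos": [0, 0, 0], "hand": 3.0},
  ],
  force=10,
)

```text
t: 5.4
eef_pos: [0.6908, -0.0002, 0.0924]
ee_rot: [3.141, -0.0, -1.902]
force: [-1.1, 0.8, 0.9]
width: 0.0334
```

```bash
python3 - <<'E'
from h import *
s=get_state();print(s["t"],s["eef_pos"],s["width"],s["force"],s["q"],s["joint_efforts"])
f=grab_frame("wrist");cv2.imwrite("pics/g7.png",cv2.resize(f[150:320,170:350],None,fx=3,fy=3,interpolation=cv2.INTER_CUBIC))
E
```

```text
5.4 [ 6.90842045e-01 -2.23473286e-04  9.24463858e-02] 0.03341657640659071 [-1.12700308  0.80098862  0.92791865] [ 2.80976309e-01  4.72173558e-01 -9.86051937e-02 -5.78658477e-05
 -1.00011230e+00 -6.12024697e-01] [-4.52733971e-01 -6.32406950e+01  2.67885822e+01  6.63762867e+00
  5.52844014e-01  2.91800068e-03]
```

View pics/g7.png

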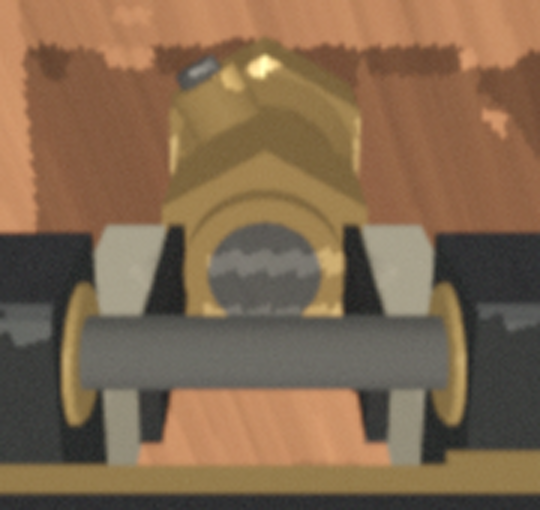

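The fingers stopped at 33.4 mm, so they are on the 34 mm spigot, not the hex. The real fingertips sit about 15 mm above the reported TCP, some 37 mm shorter than the text says. The pad corners (190/327, 225) in the wrist image give the same offset. I'll open and go lower in guarded steps.

Emit:
move_arm(
  rows=[
    {"delta_rot": [0, 0, 0], "delta_pos": [0, 0, 0], "hand": 6},
    {"delta_rot": [0, 0, 0], "delta_pos": [0, 0, 0], "hand": 8.7},
    {"delta_rot": [0, 0, 0], "delta_pos": [0, 0, 0], "hand": 8.7},
    {"delta_rot": [0, 0, 0], "delta_pos": [0, 0, 0], "hand": 8.7},
    {"delta_rot": [0, 0, 0], "delta_pos": [0, 0, -0.3], "hand": 8.7},
    {"delta_rot": [0, 0, 0], "delta_pos": [0, 0, -0.4], "hand": 8.7},
    {"delta_rot": [0, 0, 0], "delta_pos": [0, 0, -0.5], "hand": 8.7},
    {"delta_rot": [0, 0, 0], "delta_pos": [0, 0, -0.4], "hand": 8.7},
    {"delta_rot": [0, 0, 0], "delta_pos": [0, 0, -0.2], "hand": 8.7},
    {"delta_rot": [0, 0, 0], "delta_pos": [0, 0, 0], "hand": 8.7},
  ],
)

```text
t: 6.45
eef_pos: [0.6906, -0.0003, 0.0739]
ee_rot: [3.141, -0.0, -1.902]
force: [0.9, -1.0, -0.5]
width: 0.087
```

```bash
python3 - <<'E'
from h import *
s=get_state();print(s["t"],s["eef_pos"],s["width"],s["force"])
out=[]
for n in("scene","side"):
    im=grab_frame(n);k=6
    o=(255,175) if n=="scene" else (185,100)
    out.append(cv2.resize(im[o[1]:o[1]+95,o[0]:o[0]+66],None,fx=k,fy=k,interpolation=cv2.INTER_CUBIC))
cv2.imwrite("pics/g8.png",np.hstack(out))
E
```

```text
6.45 [ 6.90619378e-01 -2.83467425e-04  7.38716724e-02] 0.0870367211299045 [ 0.92698938 -1.02775067 -0.47302649]
```

View pics/g8.png

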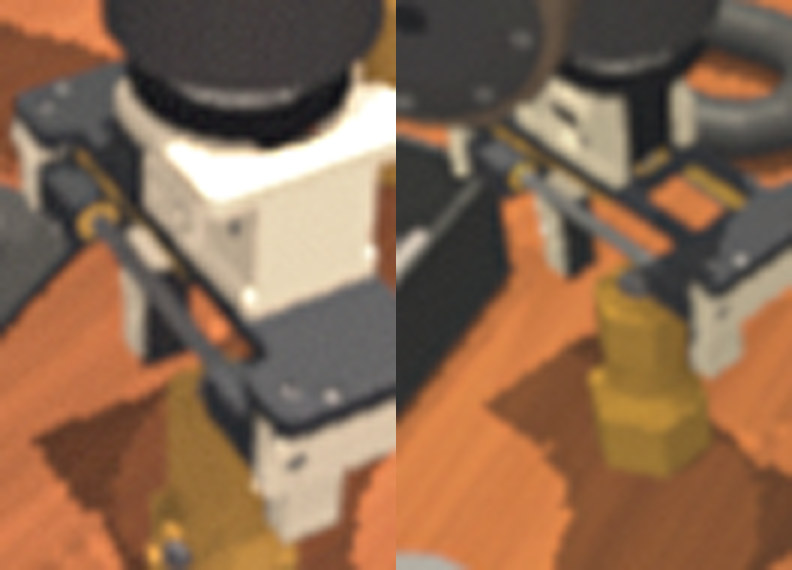

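Emit:
move_arm(
  rows=[
    {"delta_rot": [0, 0, 0], "delta_pos": [0, 0, -0.4], "hand": 8.7},
    {"delta_rot": [0, 0, 0], "delta_pos": [0, 0, -0.6], "hand": 8.7},
    {"delta_rot": [0, 0, 0], "delta_pos": [0, 0, -0.6], "hand": 8.0},
    {"delta_rot": [0, 0, 0], "delta_pos": [0, 0, -0.3], "hand": 7.0},
    {"delta_rot": [0, 0, 0], "delta_pos": [0, 0, 0], "hand": 6},
    {"delta_rot": [0, 0, 0], "delta_pos": [0, 0, 0], "hand": 5},
    {"delta_rot": [0, 0, 0], "delta_pos": [0, 0, 0], "hand": 4.6},
    {"delta_rot": [0, 0, 0], "delta_pos": [0, 0, 0], "hand": 4.3},
    {"delta_rot": [0, 0, 0], "delta_pos": [0, 0, 0], "hand": 4.0},
    {"delta_rot": [0, 0, 0], "delta_pos": [0, 0, 0], "hand": 3.6},
  ],
  force=15,
)

```text
t: 7.55
eef_pos: [0.6909, -0.0002, 0.0557]
ee_rot: [-3.141, 0.0, -1.902]
force: [-1.8, -0.1, 0.7]
width: 0.044
```

Width is 44.0 mm, so the grip is on the hex flats. Tighten and lift.

Emit:
move_arm(
  rows=[
    {"delta_rot": [0, 0, 0], "delta_pos": [0, 0, 0], "hand": 3.6},
    {"delta_rot": [0, 0, 0], "delta_pos": [0, 0, 0], "hand": 3.6},
    {"delta_rot": [0, 0, 0], "delta_pos": [0, 0, 0.3], "hand": 3.6},
    {"delta_rot": [0, 0, 0], "delta_pos": [0, 0, 0.7], "hand": 3.6},
    {"delta_rot": [0, 0, 0], "delta_pos": [0, 0, 1.5], "hand": 3.6},
    {"delta_rot": [0, 0, 0], "delta_pos": [0, 0, 2], "hand": 3.6},
    {"delta_rot": [0, 0, 0], "delta_pos": [0, 0, 2], "hand": 3.6},
    {"delta_rot": [0, 0, 0], "delta_pos": [0, 0, 1.5], "hand": 3.6},
    {"delta_rot": [0, 0, 0], "delta_pos": [0, 0, 1], "hand": 3.6},
    {"delta_rot": [0, 0, 0], "delta_pos": [0, 0, 0], "hand": 3.6},
  ],
  force=35,
)

```text
t: 8.55
eef_pos: [0.6918, -0.0001, 0.1475]
ee_rot: [-3.139, 0.001, -1.902]
force: [0.7, 0.1, -5.6]
width: 0.0443
```

```bash
python3 - <<'E'
from h import *
s=get_state();print(s["t"],s["eef_pos"],np.degrees(s["ee_rot"]),s["width"],s["force"],s["moment"])
out=[]
for n in("scene","side"):
    im=grab_frame(n);out.append(im[100:300,170:370])
cv2.imwrite("pics/g9.png",cv2.resize(np.hstack(out),None,fx=2,fy=2))
E
```

```text
8.55 [ 6.91757646e-01 -9.72910587e-05  1.47473732e-01] [-1.79853072e+02  8.48139783e-02 -1.08962108e+02] 0.044264377882671506 [ 0.72075735  0.11329132 -5.58853542] [0.0569596  0.04474289 0.00092134]
```

View pics/g9.png

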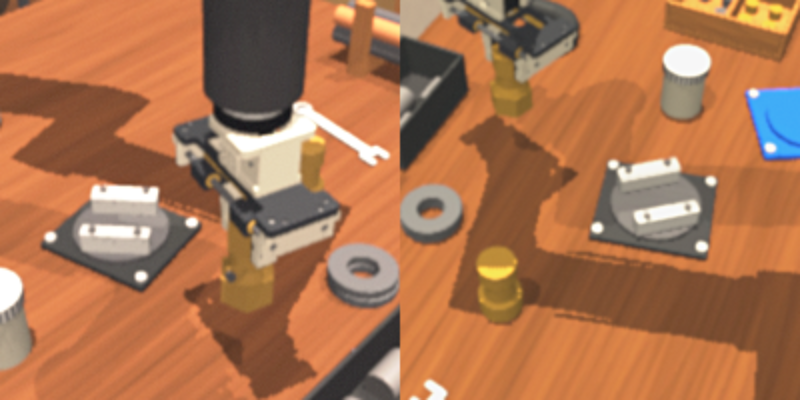

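Emit:
move_arm(
  rows=[
    {"delta_rot": [0, 0, 2], "delta_pos": [-1.7, 0.22, 0], "hand": 3.6},
    {"delta_rot": [0, 0, 2], "delta_pos": [-1.7, 0.22, 0], "hand": 3.6},
    {"delta_rot": [0, 0, 2], "delta_pos": [-1.7, 0.22, 0], "hand": 3.6},
    {"delta_rot": [0, 0, 2], "delta_pos": [-1.7, 0.22, 0], "hand": 3.6},
    {"delta_rot": [0, 0, 2], "delta_pos": [-1.7, 0.22, 0], "hand": 3.6},
    {"delta_rot": [0, 0, 2], "delta_pos": [-1.7, 0.22, 0], "hand": 3.6},
    {"delta_rot": [0, 0, 2], "delta_pos": [-1.7, 0.22, 0], "hand": 3.6},
    {"delta_rot": [0, 0, 2], "delta_pos": [-1.7, 0.22, 0], "hand": 3.6},
    {"delta_rot": [0, 0, 2], "delta_pos": [-1.7, 0.22, 0], "hand": 3.6},
    {"delta_rot": [0, 0, 2], "delta_pos": [-1.7, 0.22, 0], "hand": 3.6},
  ],
)

```text
t: 9.65
eef_pos: [0.5194, 0.0216, 0.1444]
ee_rot: [3.14, -0.0, -1.552]
force: [0.1, 0.1, -5.2]
width: 0.044
```

Emit:
move_arm(
  rows=[
    {"delta_rot": [0, 0, 1.5], "delta_pos": [-1.6, 0.22, 0], "hand": 3.6},
    {"delta_rot": [0, 0, 1.5], "delta_pos": [-1.6, 0.22, 0], "hand": 3.6},
    {"delta_rot": [0, 0, 1.5], "delta_pos": [-1.6, 0.22, 0], "hand": 3.6},
    {"delta_rot": [0, 0, 1.3], "delta_pos": [-1.3, 0.2, 0], "hand": 3.6},
    {"delta_rot": [0, 0, 1.2], "delta_pos": [-1.0, 0.15, 0], "hand": 3.6},
    {"delta_rot": [0, 0, 0.8], "delta_pos": [-1.0, 0.11, 0], "hand": 3.6},
    {"delta_rot": [0, 0, 0], "delta_pos": [0, 0, 0], "hand": 3.6},
    {"delta_rot": [0, 0, 0], "delta_pos": [0, 0, 0], "hand": 3.6},
    {"delta_rot": [0, 0, 0], "delta_pos": [0, 0, 0], "hand": 3.6},
    {"delta_rot": [0, 0, 0], "delta_pos": [0, 0, 0], "hand": 3.6},
  ],
)

```text
t: 10.65
eef_pos: [0.4403, 0.033, 0.1454]
ee_rot: [3.142, -0.0, -1.417]
force: [0.7, -0.5, -5.2]
width: 0.0436
```

```bash
python3 - <<'E'
from h import *
s=get_state();print(s["t"],s["eef_pos"],np.degrees(s["ee_rot"]),s["width"],s["force"],s["q"])
for n,o in(("scene",(180,130)),("side",(240,90)),("wrist",None)):
    im=grab_frame(n);cv2.imwrite(f"pics/{n}10.png",im)
    if o:cv2.imwrite(f"pics/{n}10c.png",cv2.resize(im[o[1]:o[1]+130,o[0]:o[0]+120],None,fx=4.5,fy=4.5,interpolation=cv2.INTER_CUBIC))
np.savez("w10.npz",**s)
E
```

```text
10.65 [0.44026833 0.03299693 0.14540916] [ 1.79999310e+02 -5.99800018e-03 -8.11842180e+01] 0.043582114143121777 [ 0.69256239 -0.51216224 -5.23895272] [ 5.24299095e-01  2.65686163e-02 -5.77061262e-01  1.13231115e-04
 -9.67215576e-01 -3.70498944e-01]
```

View pics/scene10c.png

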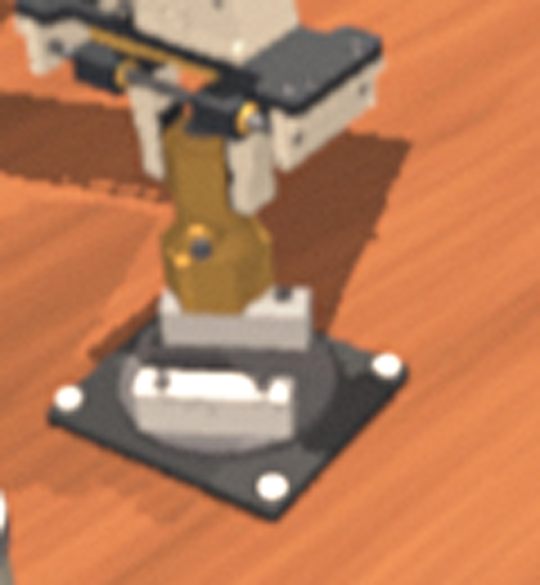

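View pics/side10c.png

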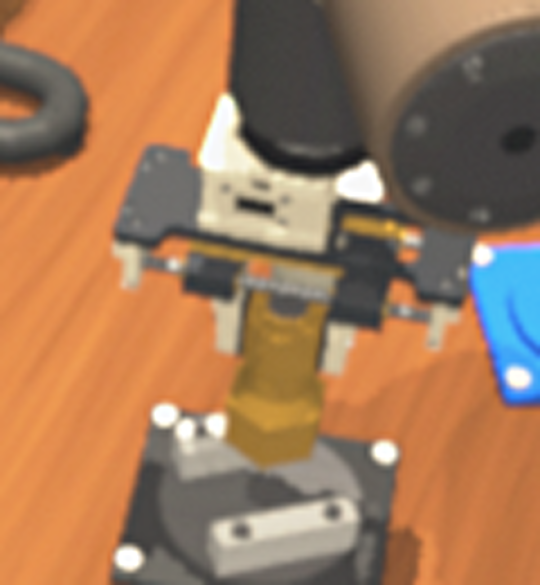

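View pics/wrist10.png

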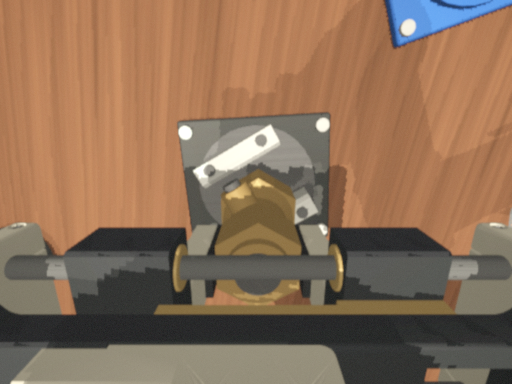

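```bash
python3 - <<'E'
from h import *
im=cv2.imread("pics/wrist10.png")
cv2.imwrite("pics/g11.png",cv2.resize(im[110:240,175:340],None,fx=4.5,fy=4.5,interpolation=cv2.INTER_CUBIC))
E
```

```text
(no output)
```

View pics/g11.png

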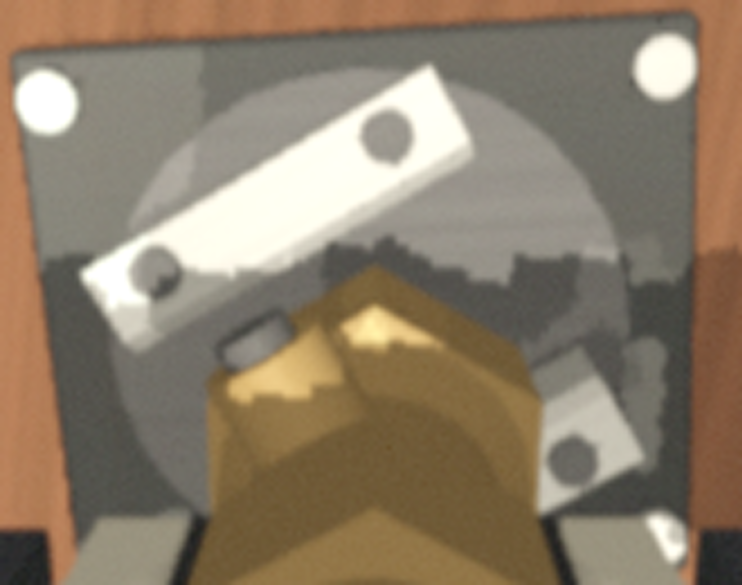

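```bash
python3 - <<'E'
from h import *
s=dict(np.load("w10.npz"))
f=lambda p:((p[0]+.5)/4.5-.5+175,(p[1]+.5)/4.5-.5+110)
ang=lambda a,b:np.degrees(np.arctan2(*(b-a)[:2][::-1]))
H=[onz("wrist",f(p),.0505,s) for p in((155,272),(387,137),(572,460))]
print(H,ang(H[0],H[1]))
E=[onz("wrist",f(p),.05,s) for p in((82,268),(430,66),(137,352),(472,155))];print(ang(E[0],E[1]),ang(E[2],E[3]))
F=[onz("wrist",f(p),.0905,s) for p in((378,265),(540,400))];print(F,"foot edge ang",ang(*F))
a=np.radians(38.9);n=np.array([-np.sin(a),np.cos(a)])
print("n-coord jaws",[h[:2]@n for h in H],"mid",(H[0][:2]@n+H[1][:2]@n)/4+H[2][:2]@n/2,"tcp",s["eef_pos"][:2]@n)
print("along", [h[:2]@[np.cos(a),np.sin(a)] for h in H], s["eef_pos"][:2]@[np.cos(a),np.sin(a)])
E
```

```text
[array([0.49163498, 0.01775591, 0.0505    ]), array([ 0.44466254, -0.019812  ,  0.0505    ]), array([0.38984788, 0.04756196, 0.0505    ])] -141.34766402451442
-141.66995383140622 -140.69012136879434
[array([0.4435752 , 0.00081025, 0.0905    ]), array([0.40777372, 0.02264335, 0.0905    ])] foot edge ang 148.6235788208359
n-coord jaws [np.float64(-0.29491019487933706), np.float64(-0.29465020363543126), np.float64(-0.2077953018171908)] mid -0.25128775053728747 tcp -0.25079260844214407
along [np.float64(0.39376161094003626), np.float64(0.333614368165569), np.float64(0.3332635951388273)] 0.3633566642674495
```

Emit:
move_arm(
  rows=[
    {"delta_rot": [0, 0, 0], "delta_pos": [0.02, -0.03, -0.5], "hand": 3.6},
    {"delta_rot": [0, 0, 0], "delta_pos": [0, 0, -0.8], "hand": 3.6},
    {"delta_rot": [0, 0, 0], "delta_pos": [0, 0, -0.8], "hand": 3.6},
    {"delta_rot": [0, 0, 0], "delta_pos": [0, 0, -0.7], "hand": 3.6},
    {"delta_rot": [0, 0, 0], "delta_pos": [0, 0, -0.4], "hand": 3.6},
    {"delta_rot": [0, 0, 0], "delta_pos": [0, 0, -0.2], "hand": 3.6},
    {"delta_rot": [0, 0, 0], "delta_pos": [0, 0, -0.2], "hand": 3.6},
    {"delta_rot": [0, 0, 0], "delta_pos": [0, 0, -0.2], "hand": 3.6},
    {"delta_rot": [0, 0, 0], "delta_pos": [0, 0, -0.2], "hand": 3.6},
    {"delta_rot": [0, 0, 0], "delta_pos": [0, 0, -0.1], "hand": 3.6},
  ],
)

```text
t: 11.8
eef_pos: [0.4401, 0.0327, 0.1044]
ee_rot: [-3.141, 0.0, -1.417]
force: [-0.2, -0.0, -5.5]
width: 0.0435
```

```bash
python3 - <<'E'
from h import *
s=get_state();print(s["t"],s["eef_pos"],np.degrees(s["ee_rot"]),s["width"],s["force"],s["moment"])
out=[]
for n,o in(("scene",(180,150)),("side",(240,120))):
    im=grab_frame(n);out.append(cv2.resize(im[o[1]:o[1]+110,o[0]:o[0]+100],None,fx=4,fy=4,interpolation=cv2.INTER_CUBIC))
cv2.imwrite("pics/g12.png",np.hstack(out))
E
```

```text
11.8 [0.44010301 0.03267207 0.10440308] [-1.79992783e+02  3.48447054e-03 -8.11720093e+01] 0.043530242500864215 [-0.15729329 -0.04432065 -5.49235141] [-0.04868571  0.16580065  0.02505112]
```

View pics/g12.png

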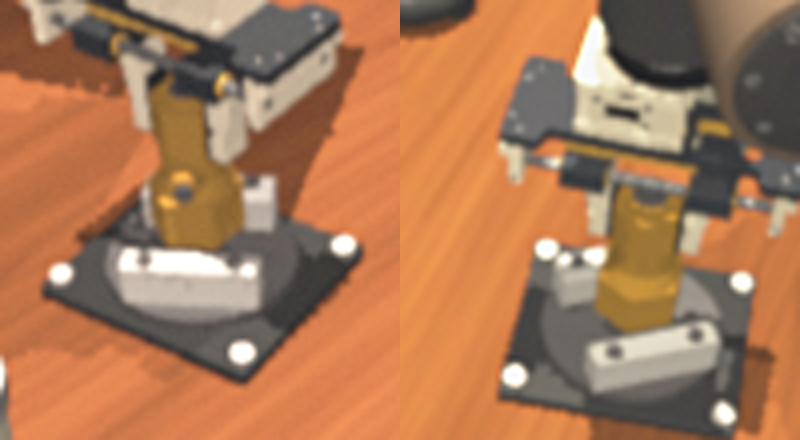

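Underside at mouth level, centred, force still just the weight. Continue slowly.

Emit:
move_arm(
  rows=[
    {"delta_rot": [0, 0, 0], "delta_pos": [0, 0, -0.1], "hand": 3.6},
    {"delta_rot": [0, 0, 0], "delta_pos": [0, 0, -0.1], "hand": 3.6},
    {"delta_rot": [0, 0, 0], "delta_pos": [0, 0, -0.1], "hand": 3.6},
    {"delta_rot": [0, 0, 0], "delta_pos": [0, 0, -0.1], "hand": 3.6},
    {"delta_rot": [0, 0, 0], "delta_pos": [0, 0, -0.1], "hand": 3.6},
    {"delta_rot": [0, 0, 0], "delta_pos": [0, 0, -0.1], "hand": 3.6},
    {"delta_rot": [0, 0, 0], "delta_pos": [0, 0, -0.1], "hand": 3.6},
    {"delta_rot": [0, 0, 0], "delta_pos": [0, 0, -0.1], "hand": 3.6},
    {"delta_rot": [0, 0, 0], "delta_pos": [0, 0, -0.1], "hand": 3.6},
    {"delta_rot": [0, 0, 0], "delta_pos": [0, 0, 0], "hand": 3.6},
  ],
)

```text
t: 12.9
eef_pos: [0.44, 0.0326, 0.0953]
ee_rot: [3.141, -0.0, -1.417]
force: [0.7, 1.0, -5.8]
width: 0.0436
```

Emit:
move_arm(
  rows=[
    {"delta_rot": [0, 0, 0], "delta_pos": [0, 0, -0.15], "hand": 3.6},
    {"delta_rot": [0, 0, 0], "delta_pos": [0, 0, -0.15], "hand": 3.6},
    {"delta_rot": [0, 0, 0], "delta_pos": [0, 0, -0.15], "hand": 3.6},
    {"delta_rot": [0, 0, 0], "delta_pos": [0, 0, -0.15], "hand": 3.6},
    {"delta_rot": [0, 0, 0], "delta_pos": [0, 0, -0.15], "hand": 3.6},
    {"delta_rot": [0, 0, 0], "delta_pos": [0, 0, -0.15], "hand": 3.6},
    {"delta_rot": [0, 0, 0], "delta_pos": [0, 0, -0.15], "hand": 3.6},
    {"delta_rot": [0, 0, 0], "delta_pos": [0, 0, -0.15], "hand": 3.6},
    {"delta_rot": [0, 0, 0], "delta_pos": [0, 0, -0.15], "hand": 3.6},
    {"delta_rot": [0, 0, 0], "delta_pos": [0, 0, 0], "hand": 3.6},
  ],
)

```text
t: 13.9
eef_pos: [0.4399, 0.0326, 0.0817]
ee_rot: [3.141, -0.0, -1.417]
force: [-1.1, -0.7, -5.2]
width: 0.044
```

Expected seat at TCP z≈0.076. Last bit gently, 0.5 mm per row.

Emit:
move_arm(
  rows=[
    {"delta_rot": [0, 0, 0], "delta_pos": [0, 0, -0.05], "hand": 3.6},
    {"delta_rot": [0, 0, 0], "delta_pos": [0, 0, -0.05], "hand": 3.6},
    {"delta_rot": [0, 0, 0], "delta_pos": [0, 0, -0.05], "hand": 3.6},
    {"delta_rot": [0, 0, 0], "delta_pos": [0, 0, -0.05], "hand": 3.6},
    {"delta_rot": [0, 0, 0], "delta_pos": [0, 0, -0.05], "hand": 3.6},
    {"delta_rot": [0, 0, 0], "delta_pos": [0, 0, -0.05], "hand": 3.6},
    {"delta_rot": [0, 0, 0], "delta_pos": [0, 0, -0.05], "hand": 3.6},
    {"delta_rot": [0, 0, 0], "delta_pos": [0, 0, -0.05], "hand": 3.6},
    {"delta_rot": [0, 0, 0], "delta_pos": [0, 0, -0.05], "hand": 3.6},
    {"delta_rot": [0, 0, 0], "delta_pos": [0, 0, 0], "hand": 3.6},
  ],
)

```text
t: 14.9
eef_pos: [0.44, 0.0327, 0.0774]
ee_rot: [3.141, 0.0, -1.417]
force: [0.2, -0.8, -5.6]
width: 0.0436
```

Emit:
move_arm(
  rows=[
    {"delta_rot": [0, 0, 0], "delta_pos": [0, 0, -0.03], "hand": 3.6},
    {"delta_rot": [0, 0, 0], "delta_pos": [0, 0, -0.03], "hand": 3.6},
    {"delta_rot": [0, 0, 0], "delta_pos": [0, 0, -0.03], "hand": 3.6},
    {"delta_rot": [0, 0, 0], "delta_pos": [0, 0, -0.03], "hand": 3.6},
    {"delta_rot": [0, 0, 0], "delta_pos": [0, 0, -0.03], "hand": 3.6},
    {"delta_rot": [0, 0, 0], "delta_pos": [0, 0, 0], "hand": 3.6},
    {"delta_rot": [0, 0, 0], "delta_pos": [0, 0, 0], "hand": 3.6},
    {"delta_rot": [0, 0, 0], "delta_pos": [0, 0, 0], "hand": 3.6},
    {"delta_rot": [0, 0, 0], "delta_pos": [0, 0, 0], "hand": 3.6},
    {"delta_rot": [0, 0, 0], "delta_pos": [0, 0, 0], "hand": 3.6},
  ],
)

```text
t: 15.9
eef_pos: [0.4401, 0.0327, 0.076]
ee_rot: [-3.142, 0.0, -1.417]
force: [-0.2, 0.2, -5.3]
width: 0.0436
```

Emit:
move_arm(
  rows=[
    {"delta_rot": [0, 0, 0], "delta_pos": [0, 0, -0.03], "hand": 3.6},
    {"delta_rot": [0, 0, 0], "delta_pos": [0, 0, -0.03], "hand": 3.6},
    {"delta_rot": [0, 0, 0], "delta_pos": [0, 0, -0.03], "hand": 3.6},
    {"delta_rot": [0, 0, 0], "delta_pos": [0, 0, 0], "hand": 3.6},
    {"delta_rot": [0, 0, 0], "delta_pos": [0, 0, 0], "hand": 3.6},
    {"delta_rot": [0, 0, 0], "delta_pos": [0, 0, 0], "hand": 3.6},
    {"delta_rot": [0, 0, 0], "delta_pos": [0, 0, 0], "hand": 3.6},
    {"delta_rot": [0, 0, 0], "delta_pos": [0, 0, 0], "hand": 3.6},
    {"delta_rot": [0, 0, 0], "delta_pos": [0, 0, 0], "hand": 3.6},
    {"delta_rot": [0, 0, 0], "delta_pos": [0, 0, 0], "hand": 3.6},
  ],
)

```text
t: 16.9
eef_pos: [0.4401, 0.0326, 0.0756]
ee_rot: [-3.141, -0.0, -1.417]
force: [-4.6, 0.6, 5.5]
width: 0.0436
```

Contact: force went from -5.4 N to +5.5 N at z=0.0756, the predicted bed height. Release slowly.

Emit:
move_arm(
  rows=[
    {"delta_rot": [0, 0, 0], "delta_pos": [0, 0, 0.03], "hand": 4.2},
    {"delta_rot": [0, 0, 0], "delta_pos": [0, 0, 0], "hand": 4.5},
    {"delta_rot": [0, 0, 0], "delta_pos": [0, 0, 0], "hand": 4.8},
    {"delta_rot": [0, 0, 0], "delta_pos": [0, 0, 0], "hand": 5.2},
    {"delta_rot": [0, 0, 0], "delta_pos": [0, 0, 0], "hand": 6},
    {"delta_rot": [0, 0, 0], "delta_pos": [0, 0, 0], "hand": 7},
    {"delta_rot": [0, 0, 0], "delta_pos": [0, 0, 0], "hand": 8},
    {"delta_rot": [0, 0, 0], "delta_pos": [0, 0, 0], "hand": 8.7},
    {"delta_rot": [0, 0, 0], "delta_pos": [0, 0, 0], "hand": 8.7},
    {"delta_rot": [0, 0, 0], "delta_pos": [0, 0, 0], "hand": 8.7},
  ],
)

```text
t: 17.9
eef_pos: [0.4401, 0.0327, 0.0753]
ee_rot: [3.142, -0.0, -1.417]
force: [0.1, -0.2, 0.4]
width: 0.0865
```

Emit:
move_arm(
  rows=[
    {"delta_rot": [0, 0, 0], "delta_pos": [0, 0, 0.5], "hand": 8.7},
    {"delta_rot": [0, 0, 0], "delta_pos": [0, 0, 1], "hand": 8.7},
    {"delta_rot": [0, 0, 0], "delta_pos": [0, 0, 2], "hand": 8.7},
    {"delta_rot": [0, 0, 0], "delta_pos": [0, 0, 2], "hand": 8.7},
    {"delta_rot": [0, 0, 0], "delta_pos": [0, 0, 2], "hand": 8.7},
    {"delta_rot": [0, 0, 0], "delta_pos": [0, 0, 2], "hand": 8.7},
    {"delta_rot": [0, 0, 0], "delta_pos": [0, 0, 2], "hand": 8.7},
    {"delta_rot": [0, 0, 0], "delta_pos": [0, 0, 2], "hand": 8.7},
    {"delta_rot": [0, 0, 0], "delta_pos": [0, 0, 1], "hand": 8.7},
    {"delta_rot": [0, 0, 0], "delta_pos": [0, 0, 0], "hand": 8.7},
  ],
)

```text
t: 18.9
eef_pos: [0.4408, 0.033, 0.222]
ee_rot: [-3.138, 0.001, -1.417]
force: [-0.9, -0.1, -0.7]
width: 0.0869
```

```bash
python3 - <<'E'
from h import *
s=get_state();print(s["t"],s["eef_pos"],s["width"],s["force"])
out=[]
for n,o in(("scene",(180,150)),("side",(240,120))):
    im=grab_frame(n);cv2.imwrite(f"pics/{n}14.png",im);out.append(cv2.resize(im[o[1]:o[1]+110,o[0]:o[0]+100],None,fx=4,fy=4,interpolation=cv2.INTER_CUBIC))
cv2.imwrite("pics/g14.png",np.hstack(out));np.savez("w14.npz",**get_state());cv2.imwrite("pics/wrist14.png",grab_frame("wrist"))
E
```

```text
18.9 [0.44082917 0.03298933 0.222035  ] 0.08689021031637721 [-0.88127855 -0.0924285  -0.74204056]
```

View pics/g14.png

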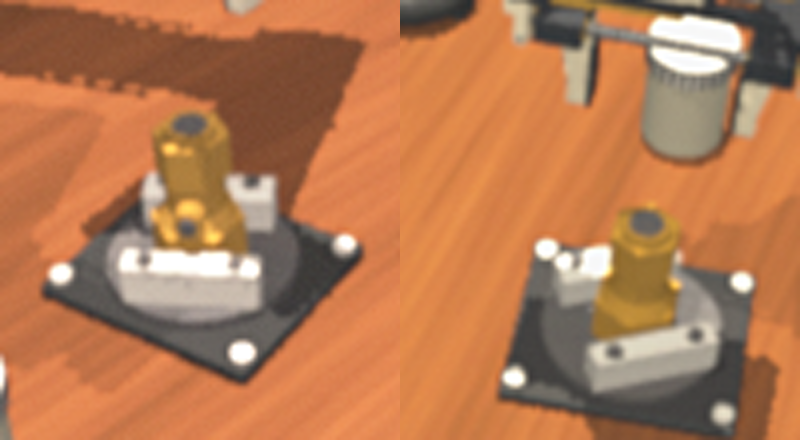

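View pics/wrist14.png

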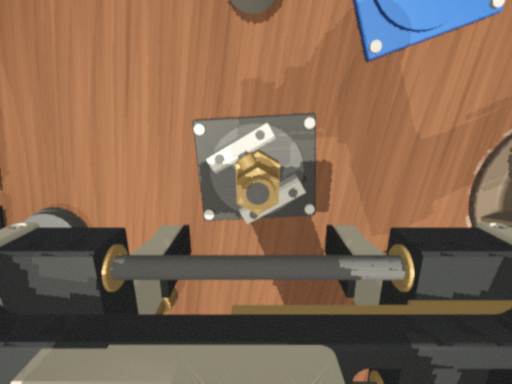

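View pics/side14.png

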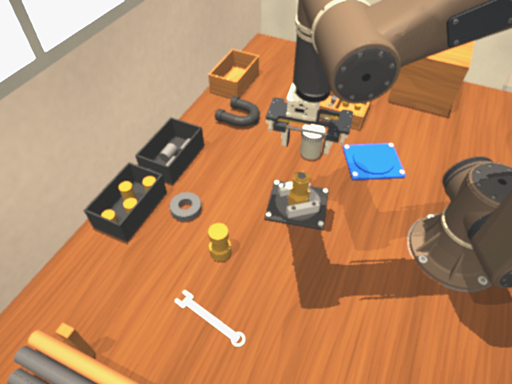

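```bash
python3 - <<'E'
from h import *
f=lambda p,o:((p[0]+.5)/4-.5+o[0],(p[1]+.5)/4-.5+o[1])
s=dict(np.load("w14.npz"))
print(tri(ray("scene",f((190,125),(180,150))),ray("side",f((247,223),(240,120)))))
a=cv2.imread("pics/scene0.png");b=cv2.imread("pics/scene14.png")
print(job_done())
E
```

```text
(array([0.44023677, 0.03281019, 0.12968633]), [np.float64(0.0006596874108387483), np.float64(0.0006596874108386445)])
the job is handed in; nothing more can be done
None
```

The brass check valve is standing in the dark holding block, big hex end down between the jaws and fully on the bed. I let go of it, backed the arm clear and handed the job in at about 19 s.

**Pick-up:** My first grip caught the spigot (33.4 mm wide) instead of the hex. The fingertips turned out to sit about 37 mm higher than the stated tool geometry. I reopened, went lower and gripped across the hex flats at 44.0 mm.

**Placing:** The slot measured about 38.9° in the world frame, roughly 27° from the base's x axis. I turned the valve to match and lowered it slowly. There was no sideways resistance until it touched the bed, with about 11 N of support at the predicted height.

**Last checks:**
- After release, the two fixed cameras put the valve top at (0.440, 0.033, 0.1297). A seated valve's top should be at z = 0.130, so it is fully down and on centre.
- The gripper was open and clear of the valve, and the force read near zero.
- By eye, the bystanders in the last side view are where they were at the start. I did not measure them.
- One check disagreed: before lowering, an estimate of the foot's edge angle from the wrist camera was about 10° off. I put this down to misread corners. The free slide between the jaws and the final height support that.

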